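Lift the yellow lid off its parts case and rack it

TASK

Take the yellow lid off its parts case: swing it up by its bow handle until it stands vertical on its hinge, lift it straight up off the hinge pins, and stand it upright, hinge side down, in the slot of the grey lid rack, then let go. Leave the case with the blue lid closed as it is.

Things in the scene. Friction and masses are not known exactly. Their poses are not given: they have to be found in the camera images.
- yellow_lid: Yellow lid, 0.3 kg, closed. In mm: Origin mid hinge axis; x from handle to hinge (away from robot), y along hinge, z up. Plate 6 thick, 156 wide, x -147 to -22. Bow handle in its plane: bar d12 along y at x -185, y +-55, 32 free behind it; can turn in the fingers. Hooks at y +-46, 20 thick, to x +10, open to +x: vertical lid lifts off after 14 mm. Rib below to z -13 at x -131. Falls if let go.
- yellow_pins (a point): Middle of the fixed yellow-lidded case's hinge axis, 73 mm above the bench: two steel pins, 8 mm thick, along y; x points level away from the case and robot, z up. The hinged lid's origin lies here (play 2 mm, 5 mm along y). The grey case is 120 (x) by 150 (y) by 70 mm high, centred 80 mm back (-x) from here.
- lid_rack: Fixed grey metal rack with one slot for a lid on edge. Origin on the bench under the slot's middle; x across the slot, y along it, z up. Slot 40 mm wide, 160 long, ends open, floor at 6 mm, walls upright to 81, then lips flaring to 99 mm high, 66 apart. A lid standing on its hooks has its origin about 16 mm above the bench and may lean on a wall.
- blue_lid: The same lid in blue on a second, identical case: a bystander that must stay closed. Origin and axes as for the yellow lid.
Things that resemble listed ones, but are neither listed nor needed, are in the scene too. What is meant by the yellow_lid is not black or white, and is the larger of those in its own colour.

How it is judged:
By the outcome, as a careful person would: the job done as asked, in the order asked, and still so for the second after the job is handed in, with the robot touching nothing.
It also fails if it takes over 54 s, if anything falls off the work surface, if the arm or the gripper's body presses on something with over 40 N, if the wrist force passes 120 N, or if a joint passes its speed limit or range.

ROBOT

A 6-joint arm with a two-finger parallel gripper is mounted at the origin on the work surface. World frame = base frame: x ahead of the robot, y to its left, z up, the work surface at z = 0. Lengths are in m, angles in degrees, forces in N, time in s.
With the tool pointing down it reaches from about 0.3 to 0.75 m from the base axis. Payload 8.5 kg.
Tool frame: the origin (TCP) lies midway between the tips of the shut fingers; the grasp point (between the pads) lies env.tcp_to_grasp behind it (env.tcp_to_grasp is the distance from the TCP to the grasp point, in m); z points along the fingers, y is the direction in which the jaws open and shut (so a half turn about z gives the same grasp; the last joint's range is limited). The gripper opens to 85 mm and grips with 20 to 120 N. Pads are 22 mm wide; open, the fingers measure 114 mm over their backs; the gripper's body (76 mm by 85 mm) begins 54 mm behind the grasp point. The pads swing forward as they close: fully open they stand 13 mm farther back than shut.
Start: joints at [58.654, 21.807, 74.336, -0, 83.858, -12.336], TCP at [0.179, 0.52, 0.231] pointing down, gripper open.
Joint ranges: [-178.18, 178.18], [-50.72, 133.34], [12.68, 142.11], [-81.47, 261.47], [9.98, 163.14], [-165.26, 165.26]. Speed limits (degrees/s): [136.94, 136.94, 180, 180, 180, 180].

INTERFACE

Orientations are given as a 3x3 rotation matrix whose columns are the frame's x, y, z axes.
In Python, from rig import readout, imaging, job, env gives the robot as it stands.
- The arm moves only by the tool move_arm, never from a script. Its argument "motion" is a list of rows, each a list of 3 entries, a list of its own where there are three numbers: the shift along the tool's x, y, z normalised to -1 to 1, where 1 is 0.02 m, then the turn, a rotation vector about the tool's x, y, z normalised to -1 to 1, where 1 is 120 degrees, then the gripper command: -1 is shut, 1 is fully open, values between are in proportion. In form: [[[tx, ty, tz], [rx, ry, rz], claw], ...]. A call has 1 to 12 rows; each row shifts and turns the pose as measured when the row begins, along the tool's axes as they then stand; what a row does not reach is not made up. A row lasts 1/12 s, in which the tool goes at most 41.7 mm and 7.16 degrees, less where a joint would pass 70% of its speed; a pose out of reach is approached as far as the arm can. A call with a number of a shift or a turn outside -1 to 1 is refused whole. A call with a gripper value outside its range is refused whole. The fingers move at their own pace and stop on an object; "squeeze" is the grip in N (left out, the last holds). Time passes only in rows, so rows that do not move let the fingers close. It gives the time, the measured TCP pose, the force and the opening at its end, in the units of the state.
- readout.observe(): the state, without advancing time (a new reading comes with each control period).
- imaging.get_image(name): name is "side" or "top"; returns a dict with "img" (384x512x3 uint8, blue, green, red), "fov_y" (degrees; the focal length in pixels is half the picture's height over the tangent of half this angle, whatever the lens; pixels are square), "cx", "cy" (the principal point, pixels), "eye" and "orientation" of the camera in the world. Camera axes: x right, y up, looking along -z (the intrinsics and any distortion apply to the point x, -y, -z); pixel columns grow to the right and rows downward; lengths in m; the calibration is good to about 2 mm. A picture is of the moment at which its call begins. There is no depth.
- job.close_job(): hands the job in, once; it reports no verdict.
The state is a dict: "time_s": time; "q": joint angles; "qvel": joint speeds; "joint_efforts": joint torques, N m; "position": TCP position; "tool_rot": TCP orientation; "ft_force": force on the tool from outside, world axes, zero at the start; "wrist_torque": the same for the moment, N m; "grip_width": finger opening in m.
Only numpy, scipy, OpenCV 4.12 (cv2) and the standard library are available. Lean on these libraries where they do the work, as an engineer would, in place of code of your own. Each camera call takes 0.05 s, during which the arm holds its last target.

## Working session

There is one attempt and no reset: what is moved stays moved. The work goes in short steps, Python scripts to look and compute and a tool call to move; the robot and the scene stay as the last step left them, time stands still between calls to the robot, and variables do not carry over. Pictures are saved under pics/ and viewed, and the job is handed in when it is done.

Besides the shell and the picture viewer there is one more tool, called as name(argument=value, ...) on one line, values as JSON. move_arm: Moves the arm, as the interface text tells. Its arguments: {"type":"object","properties":{"motion":{"type":"array","items":{"type":"array"}},"squeeze":{"type":"number"}},"required":["motion"]}

```bash
mkdir -p pics; python3 - <<'E'
from rig import readout, imaging, job, env
import cv2
print(readout.observe()); print(env.tcp_to_grasp, [a for a in dir(env) if a[0]!='_'])
for n in ("side","top"):
    d=imaging.get_image(n); cv2.imwrite(f"pics/{n}0.png",d.pop("img")); print(n,d)
E
```

```text
{'time_s': 0.0, 'q': array([ 5.86545241e+01,  2.18414014e+01,  7.43855679e+01,  8.66263476e-04,
        8.38561221e+01, -1.23353161e+01]), 'qvel': array([ 0.09098552, -0.06418813, -0.08570517,  0.02324179,  0.12465926,
       -0.02591382]), 'joint_efforts': array([ 2.15295649e-04, -4.48452258e+01, -2.31282932e+01, -1.32714995e-04,
        4.67036283e-03, -7.00117980e-06]), 'position': array([0.1789956 , 0.5197537 , 0.23070312]), 'tool_rot': array([[-9.45460175e-01,  3.25736808e-01, -7.67238004e-04],
       [ 3.25737550e-01,  9.45459430e-01, -1.23073420e-03],
       [ 3.24496975e-04, -1.41352840e-03, -9.99998948e-01]]), 'ft_force': array([-0.46567186,  0.17558181,  0.39089077]), 'wrist_torque': array([ 0.00953474,  0.00012508, -0.03996689]), 'grip_width': 0.0852534800080544}
0.0187 ['MotionError', 'tcp_to_grasp']
side {'fov_y': 57.84019308099784, 'cx': 252.45338380135777, 'cy': 187.66345376898124, 'eye': array([0.50140049, 0.56917198, 0.65314548]), 'orientation': array([[-0.99640865,  0.06606666, -0.05296229],
       [-0.08345443, -0.66042827,  0.74623714],
       [ 0.01432361,  0.74797707,  0.66356999]])}
top {'fov_y': 57.06543113624496, 'cx': 257.65679241447606, 'cy': 185.24232930624146, 'eye': array([ 0.36305864, -0.11001055,  1.20489682]), 'orientation': array([[ 2.82078816e-02,  9.89141164e-01, -1.44236172e-01],
       [-9.99602078e-01,  2.79172698e-02, -4.03876743e-03],
       [ 3.17690049e-05,  1.44292702e-01,  9.89535050e-01]])}
```

View pics/side0.png

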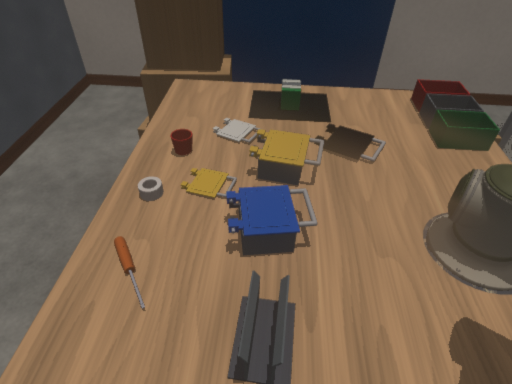

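View pics/top0.png

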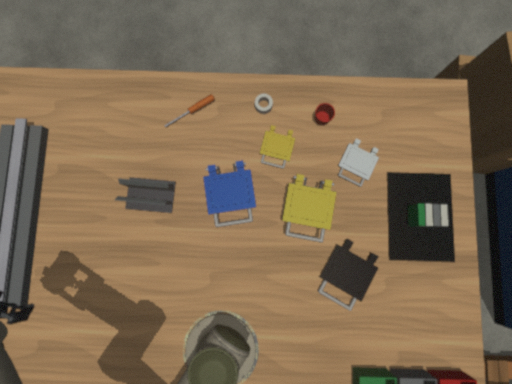

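```bash
cat > h.py <<'E'
import numpy as np, cv2
from rig import readout, imaging, job, env
CAL={}
def cam(n):
    d=imaging.get_image(n); return d
import pickle
def save(n,tag):
    d=imaging.get_image(n); cv2.imwrite(f"pics/{tag}.png",d["img"]); pickle.dump(d,open(f"pics/{tag}.pkl","wb")); return d
def load(tag): return pickle.load(open(f"pics/{tag}.pkl","rb"))
def proj(d,P):
    f=d["img"].shape[0]/2/np.tan(np.radians(d["fov_y"]/2))
    c=(np.atleast_2d(P)-d["eye"])@d["orientation"]
    return np.c_[d["cx"]+f*c[:,0]/-c[:,2], d["cy"]-f*c[:,1]/-c[:,2]]
def ray(d,uv):
    f=d["img"].shape[0]/2/np.tan(np.radians(d["fov_y"]/2))
    uv=np.atleast_2d(uv)
    c=np.c_[(uv[:,0]-d["cx"])/f,-(uv[:,1]-d["cy"])/f,-np.ones(len(uv))]
    return c@d["orientation"].T
def onz(d,uv,z):
    r=ray(d,uv); return d["eye"]+r*((z-d["eye"][2])/r[:,2])[:,None]
def tri(d1,a,d2,b):
    r1=ray(d1,a)[0];r2=ray(d2,b)[0]
    s=np.linalg.lstsq(np.c_[r1,-r2],d2["eye"]-d1["eye"],rcond=None)[0]
    p=d1["eye"]+s[0]*r1;q=d2["eye"]+s[1]*r2
    return (p+q)/2,np.linalg.norm(p-q)
def crop(d,x,y,w,h,k,fn):
    im=cv2.resize(d["img"][y:y+h,x:x+w],None,fx=k,fy=k,interpolation=cv2.INTER_CUBIC)
    for i in range(0,w,10): cv2.line(im,(i*k,0),(i*k,4 if i%50 else 12),(0,0,255),1); 
    for i in range(0,h,10): cv2.line(im,(0,i*k),(4 if i%50 else 12,i*k),(0,0,255),1)
    cv2.imwrite(fn,im)
E
python3 - <<'E'
from h import *
t=save("top","t1"); s=save("side","s1")
crop(t,260,160,100,90,6,"pics/ty.png")
crop(s,230,110,110,90,6,"pics/sy.png")
crop(t,100,160,100,70,6,"pics/tr.png")
crop(s,210,260,110,124,5,"pics/sr.png")
# calibration/distortion check: table edge straightness top
E
```

```text
(no output)
```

View pics/ty.png

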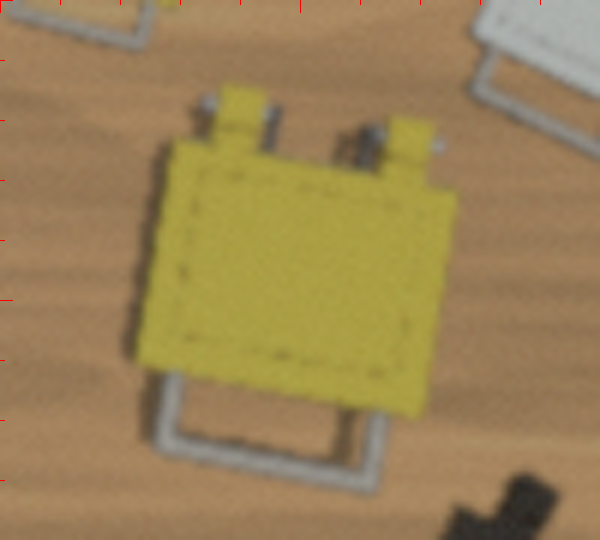

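View pics/sy.png

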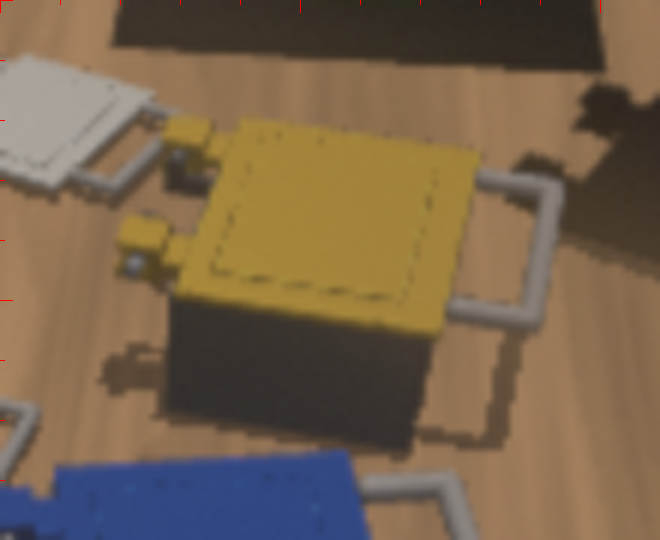

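View pics/tr.png

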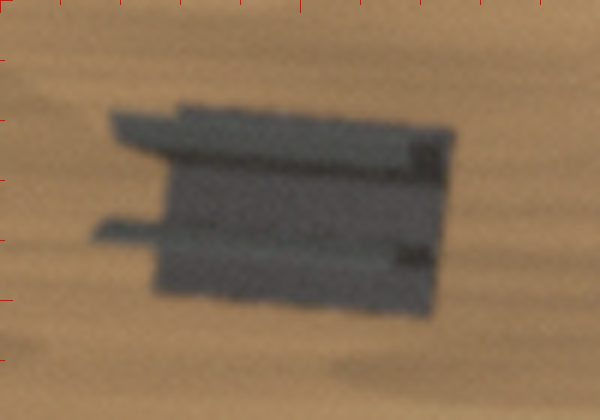

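View pics/sr.png

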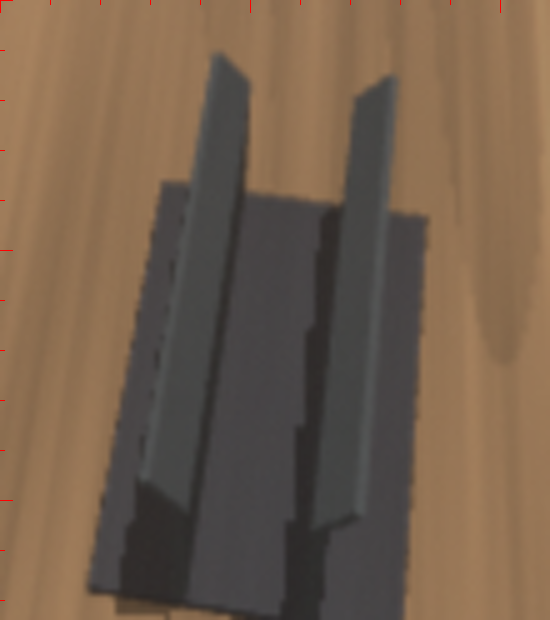

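```bash
python3 - <<'E'
from h import *
from scipy.optimize import least_squares
t=load("t1"); s=load("s1")
T=lambda a,k=6,o=(260,160):np.array(o)+np.array(a)/k
def fit(L,W):
    L=np.array(L);W=np.array(W)
    lc=L.mean(0);wc=W[:,:2].mean(0)
    A=L-lc;B=W[:,:2]-wc
    th=np.arctan2((A[:,0]*B[:,1]-A[:,1]*B[:,0]).sum(),(A*B).sum())
    R=np.array([[np.cos(th),-np.sin(th)],[np.sin(th),np.cos(th)]])
    o=wc-R@lc
    res=(W[:,:2]-(L@R.T+o))*1000
    return o,np.degrees(th),res.round(1).tolist()
pl=np.array([(-22,78),(-22,-78),(-147,78),(-147,-78)])/1000
Tp=T([(175,141),(457,192),(137,360),(418,415)])
Sp=T([(175,293),(240,120),(441,332),(480,152)],6,(230,110))
print("top",fit(pl,onz(t,Tp,.076)));print("side",fit(pl,onz(s,Sp,.076)))
for a,b in zip(Tp,Sp): print("tri",tri(t,a,s,b))
# handle bar ends, z
ht=T([(165,443),(375,482)]); hs=T([(535,320),(555,187)],6,(230,110))
for a,b in zip(ht,hs): print("handle",tri(t,a,s,b))
# hook far edge mid
# rack: lips ends z .099 side, outer edges
k=5;o=(210,260)
ro=onz(s,T([(212,55),(140,478),(397,75),(362,515)],5,o),.099)
ri=onz(s,T([(250,82),(188,515),(355,98),(312,528)],5,o),.081)
print("lip outer",ro.round(4).tolist(),"mean",ro.mean(0)); print("lip inner",ri.round(4).tolist(),ri.mean(0))
bt=onz(t,T([(455,130),(432,317),(153,294),(178,105)],6,(100,160)),.003); print("base top",bt.round(4).tolist(),bt.mean(0))
bs=onz(s,T([(163,182),(428,215),(90,588)],5,o),.003); print("base side",bs.round(4).tolist())
lt=onz(t,T([(110,112),(97,240)],6,(100,160)),.099); print("lip top",lt.round(4).tolist())
E
```

```text
top (array([ 0.54846525, -0.28665031]), np.float64(-9.227023354319334), [[-3.1, -0.9], [-1.5, 1.3], [2.2, -2.6], [2.4, 2.3]])
side (array([ 0.55021381, -0.28066501]), np.float64(-8.447442522871567), [[-0.9, -1.0], [-1.0, 2.4], [1.2, -2.5], [0.6, 1.1]])
tri (array([ 0.53814981, -0.20759715,  0.07103045]), np.float64(0.002408438795066763))
tri (array([ 0.51479477, -0.36015495,  0.07074225]), np.float64(0.002675785447781839))
tri (array([ 0.41761936, -0.18884505,  0.07271358]), np.float64(0.0011869801874786904))
tri (array([ 0.39347103, -0.33820308,  0.0740027 ]), np.float64(0.00031169143525932496))
handle (array([ 0.37417538, -0.20455565,  0.07097184]), np.float64(0.0014188032123951843))
handle (array([ 0.35721233, -0.31606721,  0.07032541]), np.float64(0.0007316553267318275))
lip outer [[0.5259, 0.1827, 0.099], [0.5352, 0.3403, 0.099], [0.456, 0.1851, 0.099], [0.4661, 0.3452, 0.099]] mean [0.49580073 0.26333051 0.099     ]
lip inner [[0.5111, 0.1811, 0.081], [0.5198, 0.3428, 0.081], [0.4706, 0.1845, 0.081], [0.4806, 0.3433, 0.081]] [0.49551493 0.26293217 0.081     ]
base top [[0.5427, 0.177, 0.003], [0.4352, 0.1834, 0.003], [0.4438, 0.3425, 0.003], [0.5528, 0.3371, 0.003]] [0.49364273 0.26000334 0.003     ]
base side [[0.5452, 0.1802, 0.003], [0.4352, 0.1852, 0.003], [0.5541, 0.3394, 0.003]]
lip top [[0.5329, 0.337, 0.099], [0.4648, 0.3381, 0.099]]
```

move_arm(motion=[[[0,0,0],[0,0,0.0556],1],[[0,0,0],[0,0,0.0556],0],[[0,0,0],[0,0,0.0556],-0.3],[[0,0,0],[0,0,0.0556],-0.3],[[0,0,0],[0,0,0.0556],-0.3],[[0,0,0],[0,0,0.0556],-0.3],[[0,0,0],[0,0,0.0556],-0.3],[[0,0,0],[0,0,0.0556],-0.3],[[0,0,0],[0,0,0.0556],-0.3],[[0,0,0],[0,0,0.0556],-0.3],[[0,0,0],[0,0,0.0556],-0.3],[[0,0,0],[0,0,0.0556],-0.3]], squeeze=40)

```text
time_s: 1.2
position: [0.1785, 0.5188, 0.2285]
tool_rot: [[0.221, 0.975, -0.004], [0.975, -0.221, -0.006], [-0.006, -0.002, -1.0]]
ft_force: [-0.2, 0.0, -0.4]
grip_width: 0.0299
```

move_arm(motion=[[[-0.9,0.8,0],[0,0,-0.03],-0.3],[[-0.9,0.8,0],[0,0,0],-0.3],[[-0.9,0.8,0],[0,0,0],-0.3],[[-0.9,0.8,0],[0,0,0],-0.3],[[-0.9,0.8,0],[0,0,0],-0.3],[[-0.9,0.8,0],[0,0,0],-0.3],[[-0.9,0.8,0],[0,0,0],-0.3],[[-0.9,0.8,0],[0,0,0],-0.3],[[-0.9,0.8,0],[0,0,0],-0.3],[[-0.9,0.8,0],[0,0,0],-0.3],[[-0.9,0.8,0],[0,0,0],-0.3],[[-0.9,0.8,0],[0,0,0],-0.3]])

```text
time_s: 2.2
position: [0.3327, 0.2641, 0.2273]
tool_rot: [[0.163, 0.987, -0.006], [0.987, -0.163, -0.007], [-0.008, -0.005, -1.0]]
ft_force: [0.5, 0.3, 0.3]
grip_width: 0.0299
```

move_arm(motion=[[[-1,0.35,0],[0,0,0],-0.3],[[-1,0.35,0],[0,0,0],-0.3],[[-1,0.35,0],[0,0,0],-0.3],[[-1,0.35,0],[0,0,0],-0.3],[[-1,0.35,0],[0,0,0],-0.3],[[-1,0.35,0],[0,0,0],-0.3],[[-1,0.3,0],[0,0,0],-0.3],[[-1,0.25,0],[0,0,0],-0.3],[[-1,0.2,0],[0,0,0],-0.3],[[-1,0.2,0],[0,0,0],-0.3],[[-1,0.2,0],[0,0,0],-0.3],[[-1,0.2,0],[0,0,0],-0.3]])

```text
time_s: 3.2
position: [0.3623, 0.0032, 0.2286]
tool_rot: [[0.164, 0.986, -0.006], [0.986, -0.164, -0.007], [-0.008, -0.005, -1.0]]
ft_force: [0.3, -0.1, -0.6]
grip_width: 0.0303
```

move_arm(motion=[[[-1,0.19,0.3],[0,0,0],-0.3],[[-1,0.19,0.3],[0,0,0],-0.3],[[-1,0.19,0.3],[0,0,0],-0.3],[[-1,0.19,0.3],[0,0,0],-0.3],[[-1,0.19,0.3],[0,0,0],-0.3],[[-1,0.19,0.3],[0,0,0],-0.3],[[-1,0.19,0.3],[0,0,0],-0.3],[[-1,0.19,0.3],[0,0,0],-0.3],[[-1,0.19,0.3],[0,0,0],-0.3],[[-1,0.19,0.2],[0,0,0],-0.3],[[-0.7,0.1,0],[0,0,0],-0.3],[[0,0,0],[0,0,0],-0.3]])

```text
time_s: 4.2
position: [0.3645, -0.2291, 0.1697]
tool_rot: [[0.168, 0.986, -0.004], [0.986, -0.168, -0.008], [-0.009, -0.003, -1.0]]
ft_force: [0.9, 0.8, 0.5]
grip_width: 0.0298
```

```bash
python3 - <<'E'
from h import *
t=save("top","t2"); s=save("side","s2"); o=readout.observe(); print(o["position"],o["tool_rot"])
crop(t,260,140,110,100,6,"pics/t2c.png"); crop(s,240,80,110,100,6,"pics/s2c.png")
E
```

```text
[ 0.3642698  -0.22683898  0.16977876] [[ 0.16741634  0.98587644 -0.00440562]
 [ 0.98585787 -0.16744377 -0.00684461]
 [-0.00748563 -0.00319742 -0.99996687]]
```

View pics/t2c.png

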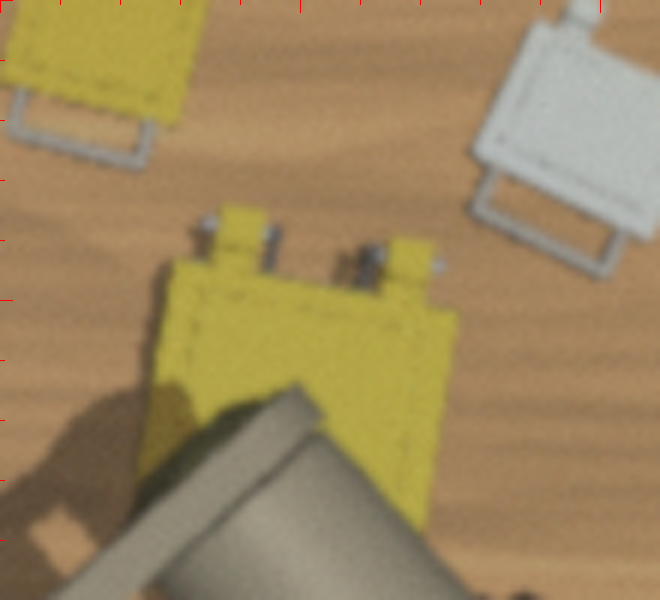

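View pics/s2c.png

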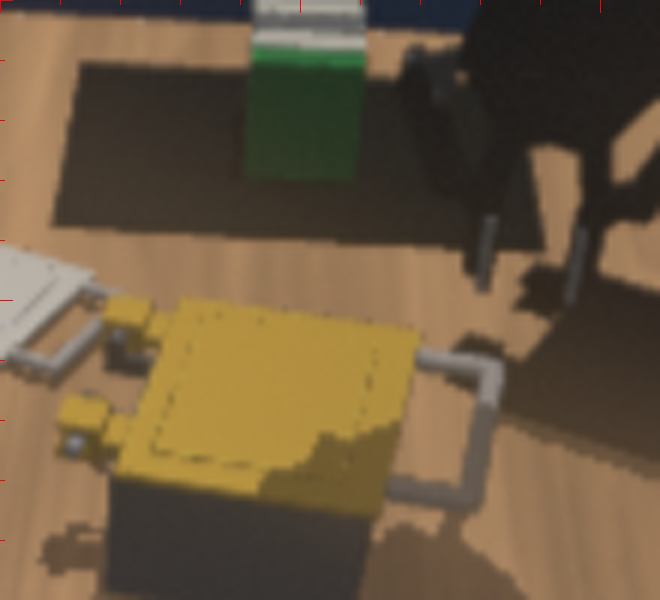

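```bash
python3 - <<'E'
from h import *
s=load("s2"); p=np.array([0.36427,-.22684,.16978])
print(proj(s,[p,p+[0,0,.005]]))
# bar ray on z=.073 side: bar center ends crop
b=np.array([(490,365),(470,498)])/6+[240,80]
w=onz(s,b,.073); print("bar side",w, w.mean(0)); 
t=load("t1"); c=np.array([(165,441),(375,482)])/6+[260,160]
w=onz(t,c,.073); print("bar top",w,w.mean(0),np.degrees(np.arctan2(*(w[0]-w[1])[:2])))
E
```

```text
[[327.56566905 128.26805402]
 [327.86881661 126.61268973]]
bar side [[ 0.35988415 -0.31344825  0.073     ]
 [ 0.37612557 -0.20298793  0.073     ]] [ 0.36800486 -0.25821809  0.073     ]
bar top [[ 0.37590052 -0.2044999   0.073     ]
 [ 0.357585   -0.31564858  0.073     ]] [ 0.36674276 -0.26007424  0.073     ] 9.357332014887694
```

move_arm(motion=[[[-0.5,0.15,0.5],[0,0,0],-0.3],[[-0.5,0.15,0.5],[0,0,0],-0.3],[[-0.5,0.1,0.5],[0,0,0],-0.3],[[0,0,0.2],[0,0,0],-0.3],[[0,0,0],[0,0,0],-0.3],[[0,0,0],[0,0,0],-0.3]])

```text
time_s: 4.8
position: [0.3675, -0.2574, 0.1322]
tool_rot: [[0.164, 0.987, -0.005], [0.987, -0.164, -0.006], [-0.006, -0.004, -1.0]]
ft_force: [0.5, -0.0, 0.6]
grip_width: 0.0299
```

Now descend onto the bar and close.

move_arm(motion=[[[0,0,0.6],[0,0,0],-0.3],[[0,0,0.7],[0,0,0],-0.3],[[0,0,0.7],[0,0,0],-0.3],[[0,0,0.7],[0,0,0],-0.3],[[0,0.03,0.7],[0,0,0],-0.3],[[0,0.02,0.4],[0,0,0],-0.3],[[0,0,0.1],[0,0,0],-0.3],[[0,0,0],[0,0,0],-0.3]])

```text
time_s: 5.47
position: [0.3699, -0.2562, 0.0538]
tool_rot: [[0.16, 0.987, -0.001], [0.987, -0.16, -0.01], [-0.01, 0.001, -1.0]]
ft_force: [-0.0, 0.2, -0.3]
grip_width: 0.0299
```

move_arm(motion=[[[0,-0.1,0],[0,0,0],-0.3],[[0,0,0],[0,0,0],-0.6],[[0,0,0],[0,0,0],-1],[[0,0,0],[0,0,0],-1],[[0,0,0],[0,0,0],-1],[[0,0,0],[0,0,0],-1]], squeeze=40)

```text
time_s: 5.97
position: [0.3684, -0.2562, 0.0562]
tool_rot: [[0.16, 0.987, 0.002], [0.987, -0.159, -0.013], [-0.012, 0.004, -1.0]]
ft_force: [0.4, -0.7, -1.8]
grip_width: 0.0105
```

```bash
python3 - <<'E'
from h import *
s=save("side","s3"); o=readout.observe(); print(o["position"],o["ft_force"],o["wrist_torque"],o["grip_width"])
crop(s,230,80,120,100,6,"pics/s3c.png")
E
```

```text
[ 0.36837592 -0.25617377  0.05619202] [ 0.27950495 -0.03334363 -1.95573524] [ 0.04746201 -0.00779872  0.06280241] 0.010315469963530395
```

View pics/s3c.png

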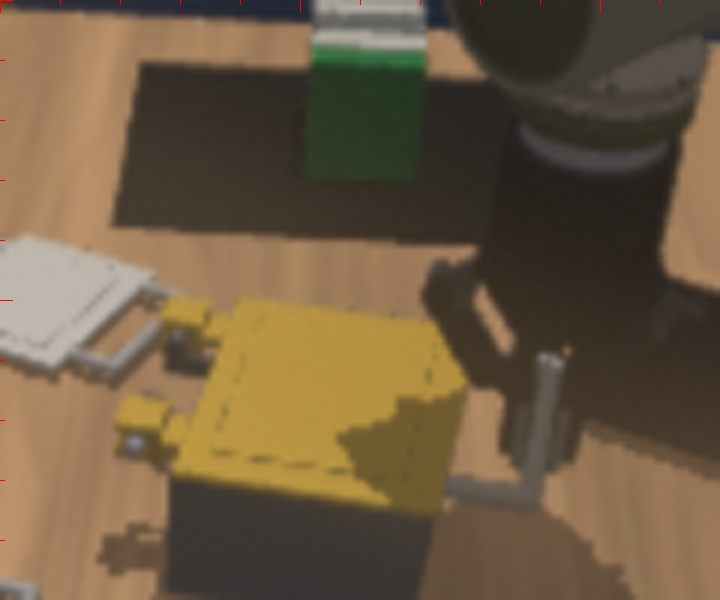

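move_arm(motion=[[[0,0.02,-0.6],[0,0.006,0],-1],[[0,0.06,-0.6],[0,0,0],-1],[[0,0.1,-0.6],[0,0,0],-1],[[0,0.14,-0.59],[0,0,0],-1],[[0,0.18,-0.58],[0,0,0],-1],[[0,0,0],[0,0,0],-1]])

```text
time_s: 6.52
position: [0.3766, -0.2563, 0.1164]
tool_rot: [[0.159, 0.987, -0.002], [0.987, -0.159, 0.006], [0.005, -0.003, -1.0]]
ft_force: [0.1, 0.4, -3.4]
grip_width: 0.0102
```

move_arm(motion=[[[-0.05,0.32,-0.65],[0,0,0],-1],[[-0.02,0.34,-0.63],[0,0,0],-1],[[0,0.37,-0.6],[0,0,0],-1],[[0,0.4,-0.58],[0,0,0],-1],[[0,0.44,-0.55],[0,0,0],-1],[[0,0.1,-0.1],[0,0,0],-1]])

```text
time_s: 7.02
position: [0.4112, -0.2609, 0.1757]
tool_rot: [[0.16, 0.987, -0.018], [0.987, -0.159, 0.017], [0.014, -0.02, -1.0]]
ft_force: [-3.7, 1.0, -0.3]
grip_width: 0.0105
```

```bash
python3 - <<'E'
from h import *
s=save("side","s4"); o=readout.observe(); print(o["position"],o["ft_force"],o["wrist_torque"],o["grip_width"])
P=o["position"]-[.3684,-.2562,.0562]; u=P[0]*.988-P[1]*.156; print("u,z,lat",u,P[2],P[0]*.156+P[1]*.988, "a",np.degrees(np.arctan2(P[2],.185-u)),"r",np.hypot(P[2],.185-u))
crop(s,230,50,120,110,6,"pics/s4c.png")
E
```

```text
[ 0.4108927  -0.26071705  0.17516519] [-6.14613306  2.23712999  2.83815539] [ 0.40851986  1.08891328 -0.08988327] 0.010442564724166735
u,z,lat 0.042687449559823155 0.11896519383357956 0.002166015373922081 a 39.89370412264217 r 0.18548741023759277
```

View pics/s4c.png

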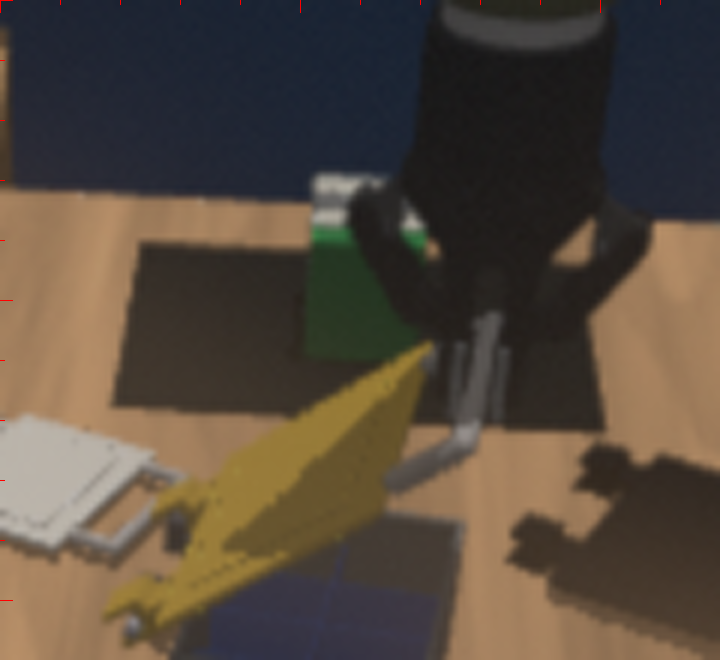

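move_arm(motion=[[[-0.05,0.45,-0.52],[-0.01,-0.006,0],-1],[[-0.05,0.5,-0.49],[0,0,0],-1],[[0,0.54,-0.45],[0,0,0],-1],[[0,0.57,-0.41],[0,0,0],-1],[[0,0.6,-0.36],[0,0,0],-1],[[0,0.3,-0.15],[0,0,0],-1]], squeeze=30)

```text
time_s: 7.57
position: [0.462, -0.2688, 0.2195]
tool_rot: [[0.161, 0.987, -0.021], [0.987, -0.161, 0.013], [0.009, -0.023, -1.0]]
ft_force: [-3.1, 1.5, 2.7]
grip_width: 0.0101
```

```bash
python3 - <<'E'
from h import *
o=readout.observe(); print(o["position"],o["ft_force"],o["wrist_torque"],o["grip_width"],o["tool_rot"][:,2])
P=o["position"]-[.3684,-.2562,.0562]; u=P[0]*.988-P[1]*.156; print("u,z,lat",u,P[2],P[0]*.156+P[1]*.988, "a",np.degrees(np.arctan2(P[2],.185-u)),"r",np.hypot(P[2],.185-u))
E
```

```text
[ 0.46204776 -0.26876693  0.21951918] [-3.06880134  1.50137     2.66656477] [ 0.31899089  0.71355141 -0.07106142] 0.010075843860924681 [-0.02080142  0.012704   -0.99970291]
u,z,lat 0.09448443112624524 0.16331918075556678 0.0021929198637820023 a 61.00368511405757 r 0.18672499300096101
```

move_arm(motion=[[[-0.05,0.6,-0.3],[-0.012,-0.005,0],-1],[[0,0.65,-0.26],[0,0,0],-1],[[0,0.67,-0.2],[0,0,0],-1],[[0,0.68,-0.14],[0,0,0],-1],[[0,0.6,-0.08],[0,0,0],-1],[[0,0.4,-0.02],[0,0,0],-1],[[0,0,0],[0,0,0],-1]])

```text
time_s: 8.15
position: [0.5339, -0.2806, 0.24]
tool_rot: [[0.161, 0.987, 0.001], [0.987, -0.161, -0.001], [-0.0, 0.001, -1.0]]
ft_force: [-2.3, 1.5, 5.7]
grip_width: 0.0104
```

```bash
python3 - <<'E'
from h import *
o=readout.observe(); print(o["position"],o["ft_force"],o["wrist_torque"],o["grip_width"],o["tool_rot"][:,2])
P=o["position"]-[.3684,-.2562,.0562]; u=P[0]*.988-P[1]*.156; print("u,z,lat",u,P[2],P[0]*.156+P[1]*.988, "a",np.degrees(np.arctan2(P[2],.185-u)),"r",np.hypot(P[2],.185-u))
s=save("side","s5");crop(s,200,20,130,130,5,"pics/s5c.png")
E
```

```text
[ 0.53386939 -0.28063933  0.23998309] [-2.32504936  1.488837    5.67919893] [0.27736763 0.44401969 0.02837533] 0.010433700698489815 [ 9.77224037e-04 -6.10457066e-04 -9.99999336e-01]
u,z,lat 0.16729629167915291 0.18378309010004204 0.0016671701917105111 a 84.49771126090305 r 0.18463381460347345
```

View pics/s5c.png

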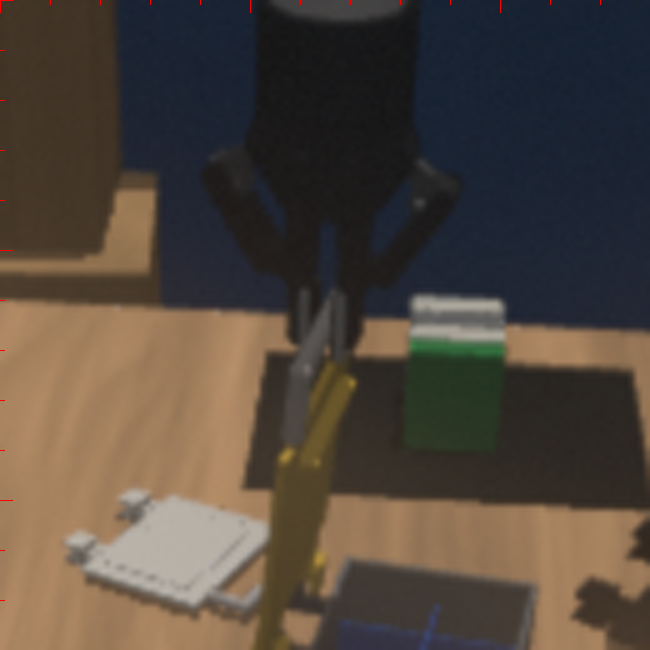

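move_arm(motion=[[[0,0.35,-0.08],[0,0,0],-1],[[0,0.35,-0.05],[0,0,0],-1],[[0,0.12,0],[0,0,0],-1],[[0,0,0],[0,0,0],-1]])

```text
time_s: 8.53
position: [0.5508, -0.2835, 0.2408]
tool_rot: [[0.161, 0.987, -0.0], [0.987, -0.161, 0.001], [0.001, -0.0, -1.0]]
ft_force: [-0.7, 2.5, 5.3]
grip_width: 0.0102
```

```bash
python3 - <<'E'
from h import *
o=readout.observe(); print(o["position"],o["ft_force"],o["wrist_torque"],o["grip_width"],o["tool_rot"][:,2])
P=o["position"]-[.3684,-.2562,.0562]; u=P[0]*.988-P[1]*.156; print("u,z,lat",u,P[2],P[0]*.156+P[1]*.988, "a",np.degrees(np.arctan2(P[2],.185-u)),"r",np.hypot(P[2],.185-u))
s=save("side","s6");crop(s,200,40,110,130,5,"pics/s6c.png")
t=save("top","t6");crop(t,270,130,110,100,6,"pics/t6c.png")
E
```

```text
[ 0.55075437 -0.28345099  0.24079467] [-0.66894473  2.51720617  5.33037336] [ 0.29076439  0.30135024 -0.00486371] 0.010212026914711915 [-2.17496702e-04  7.52975236e-04 -9.99999693e-01]
u,z,lat 0.18441727085679613 0.18459467135188515 0.0015233057736288094 a 89.81912907153333 r 0.184595591130354
```

View pics/s6c.png

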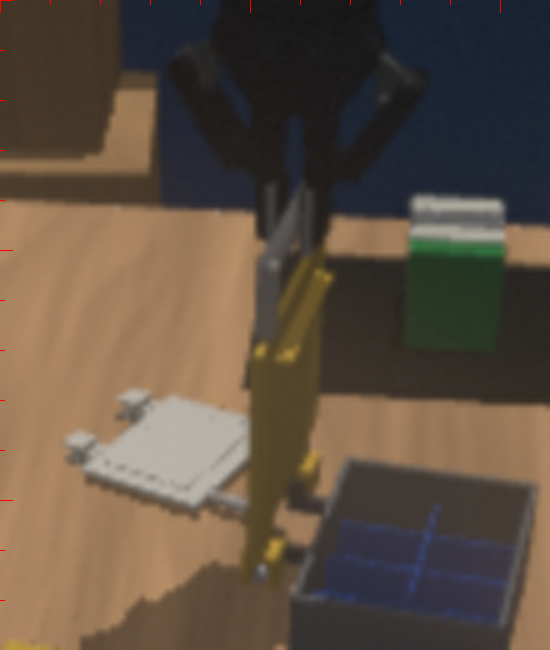

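View pics/t6c.png

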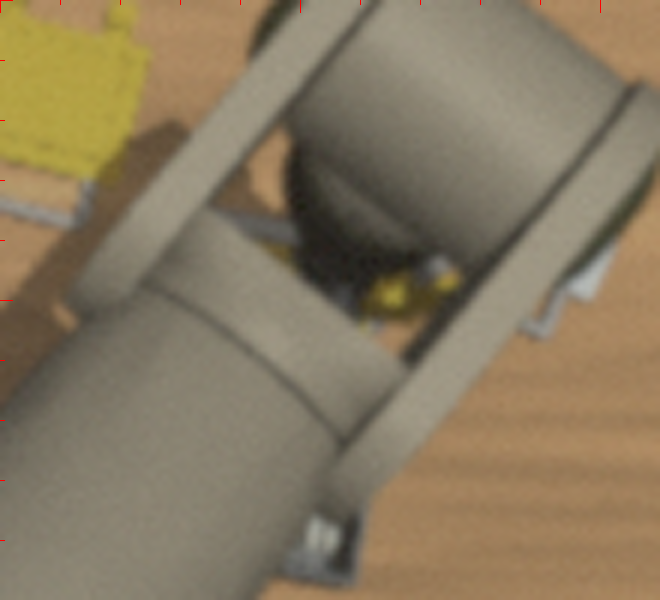

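move_arm(motion=[[[0,0,-0.3],[0,0,0],-1],[[0,0,-0.3],[0,0,0],-1],[[0,0,-0.3],[0,0,0],-1],[[0,0,-0.3],[0,0,0],-1],[[0,0,-0.1],[0,0,0],-1]], squeeze=45)

```text
time_s: 9.05
position: [0.5504, -0.2836, 0.266]
tool_rot: [[0.161, 0.987, -0.004], [0.987, -0.161, 0.004], [0.003, -0.004, -1.0]]
ft_force: [-0.3, 0.4, -3.3]
grip_width: 0.0104
```

```bash
python3 - <<'E'
from h import *
o=readout.observe(); print(o["position"],o["ft_force"],o["wrist_torque"],o["grip_width"],o["tool_rot"][:,2])
s=save("side","s7");crop(s,200,40,110,130,5,"pics/s7c.png")
E
```

```text
[ 0.550389   -0.2835823   0.26595786] [-0.26398929  0.38488131 -3.253275  ] [-0.01607166  0.01804733  0.01702303] 0.010383859200463159 [-0.00391111  0.00382371 -0.99998504]
```

View pics/s7c.png

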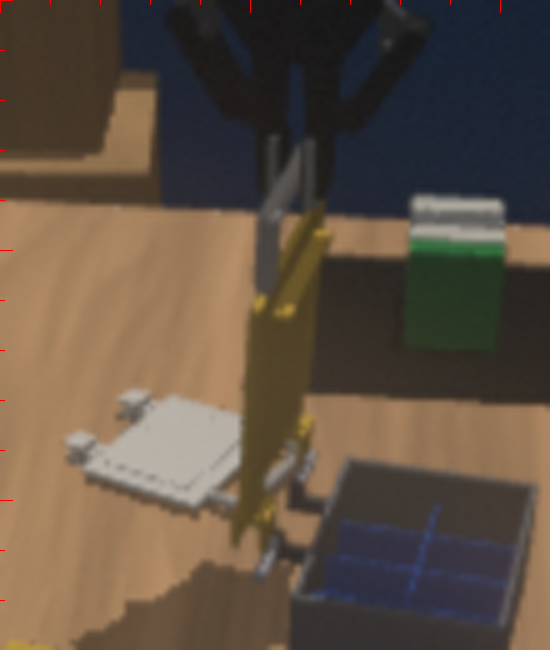

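move_arm(motion=[[[0,0,-0.4],[0,0,0],-1],[[0,0,-0.5],[0,0,0],-1],[[0,0,-0.5],[0,0,0],-1],[[0,0,-0.5],[0,0,0],-1],[[0,0,-0.4],[0,0,0],-1],[[0,0,-0.1],[0,0,0],-1]])

```text
time_s: 9.6
position: [0.5504, -0.2837, 0.3175]
tool_rot: [[0.161, 0.987, -0.004], [0.987, -0.161, 0.004], [0.004, -0.005, -1.0]]
ft_force: [-0.0, -0.5, -3.2]
grip_width: 0.0104
```

move_arm(motion=[[[0.2,-0.05,0],[0,0,-0.004],-1],[[0.4,-0.1,0],[0,0,-0.004],-1],[[0.6,-0.15,0],[0,0,-0.004],-1],[[0.8,-0.2,0],[0,0,-0.004],-1],[[0.8,-0.2,0],[0,0,-0.004],-1],[[0.8,-0.2,0],[0,0,-0.004],-1],[[0.8,-0.2,0],[0,0,-0.004],-1],[[0.8,-0.2,0],[0,0,-0.004],-1],[[0.8,-0.2,0],[0,0,-0.004],-1],[[0.8,-0.2,0],[0,0,-0.004],-1],[[0.8,-0.2,0],[0,0,0],-1],[[0.8,-0.2,0],[0,0,0],-1]])

```text
time_s: 10.6
position: [0.5209, -0.0955, 0.3137]
tool_rot: [[0.067, 0.998, -0.012], [0.998, -0.067, 0.011], [0.01, -0.013, -1.0]]
ft_force: [-0.7, 0.5, -2.6]
grip_width: 0.0101
```

move_arm(motion=[[[0.8,-0.1,-0.05],[-0.006,-0.005,0],-1],[[0.8,-0.1,-0.02],[0,0,0],-1],[[0.8,-0.1,-0.02],[0,0,0],-1],[[0.8,-0.1,-0.02],[0,0,0],-1],[[0.8,-0.1,-0.02],[0,0,0],-1],[[0.8,-0.1,-0.02],[0,0,0],-1],[[0.8,-0.1,-0.02],[0,0,0],-1],[[0.8,-0.1,-0.02],[0,0,0],-1],[[0.8,-0.1,-0.02],[0,0,0],-1],[[0.8,-0.1,-0.02],[0,0,0],-1],[[0.8,-0.1,-0.02],[0,0,0],-1],[[0.8,-0.1,-0.02],[0,0,0],-1]])

```text
time_s: 11.6
position: [0.4951, 0.1204, 0.3157]
tool_rot: [[0.052, 0.999, -0.009], [0.999, -0.052, 0.003], [0.003, -0.01, -1.0]]
ft_force: [-0.1, -1.0, -4.0]
grip_width: 0.0104
```

move_arm(motion=[[[0.8,0,0],[-0.004,-0.001,0],-1],[[0.8,0,0],[0,0,0],-1],[[0.8,0,0],[0,0,0],-1],[[0.8,0,0],[0,0,0],-1],[[0.8,0,0],[0,0,0],-1],[[0.6,0,0],[0,0,0],-1],[[0.5,0,0],[0,0,0],-1],[[0.4,0,0],[0,0,0],-1],[[0.2,0,0],[0,0,0],-1],[[0.1,0,0],[0,0,0],-1],[[0,0,0],[0,0,0],-1],[[0,0,0],[0,0,0],-1]])

```text
time_s: 12.6
position: [0.4887, 0.2512, 0.3127]
tool_rot: [[0.037, 0.999, -0.009], [0.999, -0.037, 0.001], [0.001, -0.009, -1.0]]
ft_force: [0.2, -1.1, -2.3]
grip_width: 0.0101
```

```bash
python3 - <<'E'
from h import *
o=readout.observe(); print(o["position"],o["ft_force"],o["wrist_torque"],o["grip_width"],o["tool_rot"])
s=save("side","s8");cv2.imwrite("pics/s8c.png",cv2.resize(s["img"][84:384,130:430],None,fx=2,fy=2,interpolation=cv2.INTER_CUBIC))
t=save("top","t8");crop(t,90,140,110,100,6,"pics/t8c.png")
E
```

```text
[0.48873699 0.25124232 0.31268008] [ 0.19095405 -1.13801475 -2.34128559] [-0.00523127  0.02118431 -0.03480284] 0.010128810884863131 [[ 0.03697786  0.9992758  -0.00897343]
 [ 0.99931555 -0.03696709  0.0013634 ]
 [ 0.00103069 -0.00901771 -0.99995881]]
```

View pics/s8c.png

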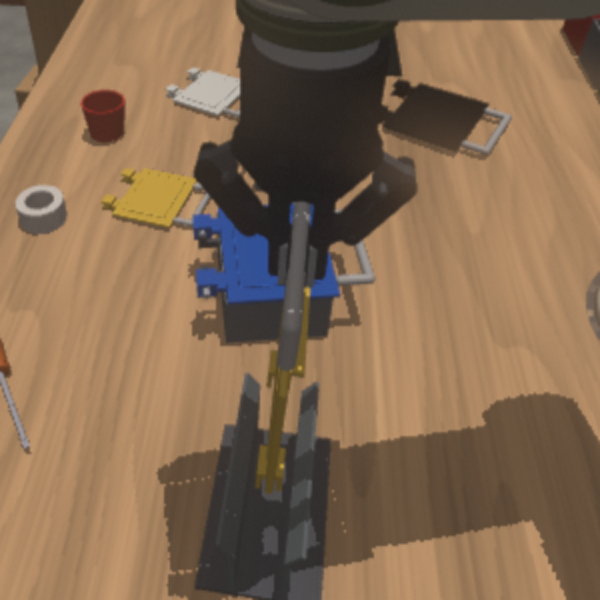

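View pics/t8c.png

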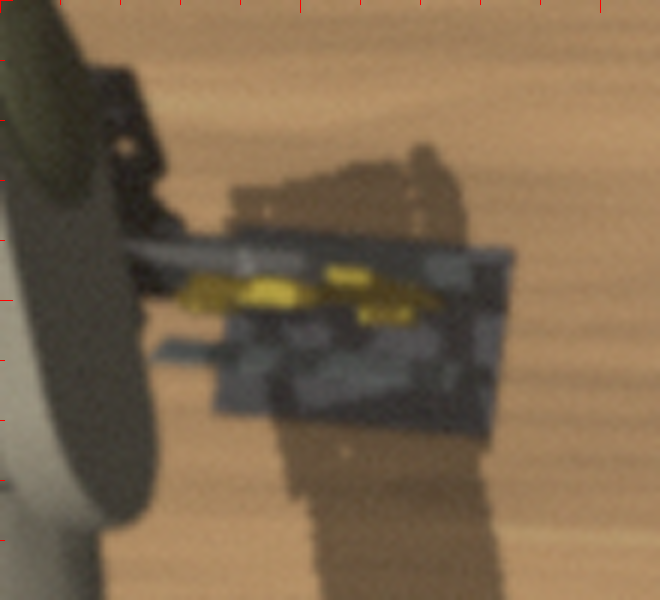

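```bash
python3 - <<'E'
from h import *
s=load("s8"); crop(s,235,180,80,160,5,"pics/s8d.png"); print(onz(s,[[264,323]],.142))
E
```

```text
[[0.49825507 0.30576714 0.142     ]]
```

View pics/s8d.png

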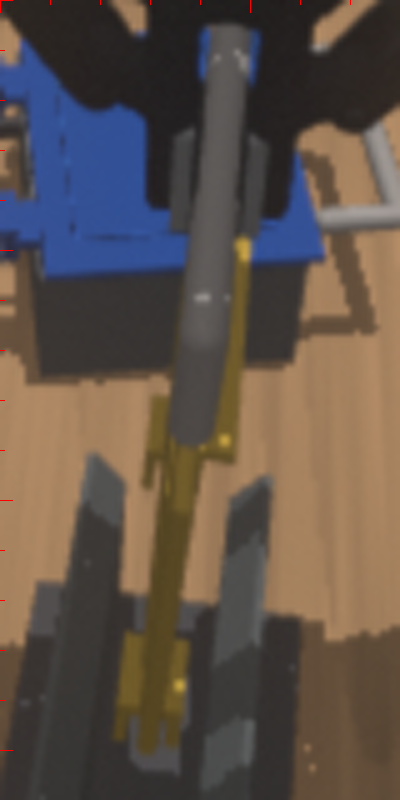

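move_arm(motion=[[[0.25,0.15,0.2],[-0.004,0,0.008],-1],[[0.25,0.1,0.5],[0,0,0],-1],[[0,0,0.6],[0,0,0],-1],[[0,0,0.6],[0,0,0],-1],[[0,0,0.2],[0,0,0],-1],[[0,0,0],[0,0,0],-1]])

```text
time_s: 13.2
position: [0.4958, 0.2612, 0.2664]
tool_rot: [[0.059, 0.998, 0.001], [0.998, -0.059, 0.001], [0.001, 0.001, -1.0]]
ft_force: [-0.7, -0.2, -2.5]
grip_width: 0.0104
```

```bash
python3 - <<'E'
from h import *
o=readout.observe(); print(o["position"],o["ft_force"],o["wrist_torque"],o["grip_width"],o["tool_rot"])
s=save("side","s9");crop(s,225,200,90,180,4,"pics/s9d.png")
t=save("top","t9");crop(t,90,140,110,100,6,"pics/t9c.png")
E
```

```text
[0.49575072 0.26123617 0.26637125] [-0.72540241 -0.24576135 -2.50792001] [0.0226321  0.04645814 0.04501879] 0.010373832996427145 [[ 5.94068381e-02  9.98233676e-01  5.97192810e-04]
 [ 9.98233266e-01 -5.94074420e-02  1.05015160e-03]
 [ 1.08377439e-03  5.33751543e-04 -9.99999270e-01]]
```

View pics/s9d.png

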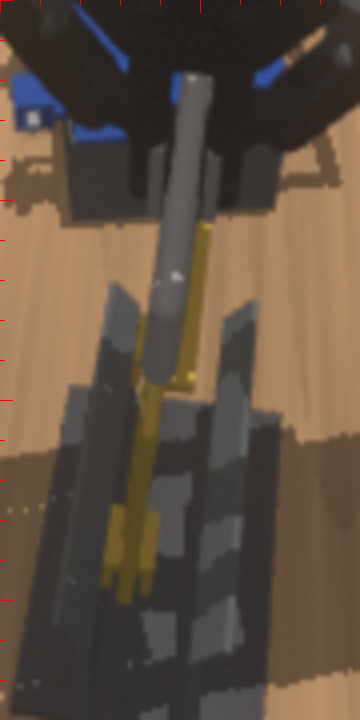

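View pics/t9c.png

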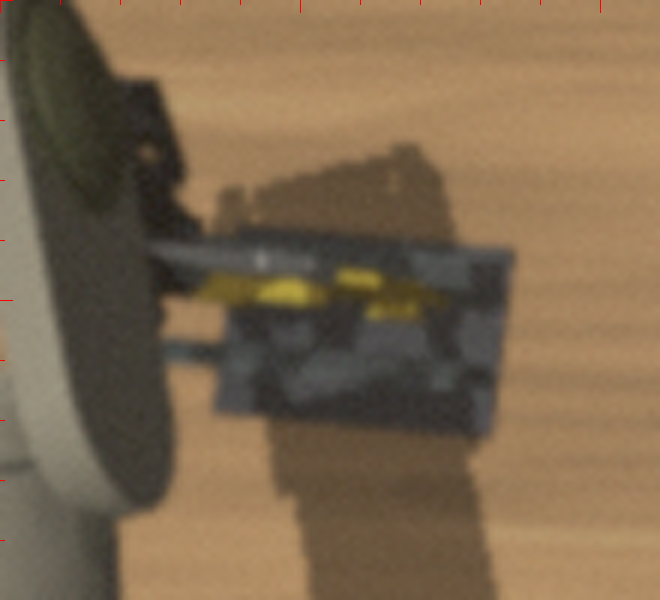

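```bash
python3 - <<'E'
from h import *
s=load("s9")
for uv,z in (((256.8,347.5),.090),((249,347.5),.09),((264,347.5),.09)):
    p=onz(s,[uv],z)[0]; d=p[:2]-[.4955,.2625]; th=np.radians(-3.4); print(p, "slot x",d[0]*np.cos(th)+d[1]*np.sin(th), d[1])
# lips corners in this pic
print(proj(s,[[.4955+.02*1+.0594*.0,.2625,.081]]))
E
```

```text
[0.50705381 0.32123987 0.09      ] slot x 0.008049823194376027 0.05873986873226983
[0.51954965 0.32236571 0.09      ] slot x 0.020456895744158213 0.05986570752422232
[0.49551211 0.32019999 0.09      ] slot x -0.003409889764434643 0.05769999495528472
[[254.36369911 315.70989989]]
```

move_arm(motion=[[[0,-0.25,0],[0,0,0],-1],[[0,0,0.3],[0,0,0],-1],[[0,0,0.5],[0,0,0],-1],[[0,0,0.5],[0,0,0],-1],[[0,0,0.4],[0,0,0],-1],[[0,0,0.1],[0,0,0],-1],[[0,0,0],[0,0,0],-1]])

```text
time_s: 13.88
position: [0.4913, 0.2621, 0.2322]
tool_rot: [[0.059, 0.998, 0.009], [0.998, -0.059, 0.003], [0.004, 0.009, -1.0]]
ft_force: [0.4, 0.2, -2.4]
grip_width: 0.0106
```

```bash
python3 - <<'E'
from h import *
o=readout.observe(); print(o["position"],o["ft_force"],o["wrist_torque"],o["grip_width"],o["tool_rot"])
s=save("side","s10");crop(s,205,204,110,180,4,"pics/s10d.png")
E
```

```text
[0.49130533 0.26214793 0.23220223] [ 0.37195622  0.19792158 -2.37725115] [ 0.05078749  0.04083419 -0.01164434] 0.010551805683057526 [[ 0.05932961  0.99819922  0.00884947]
 [ 0.99823057 -0.05936202  0.00344585]
 [ 0.00396497  0.00862937 -0.99995491]]
```

View pics/s10d.png

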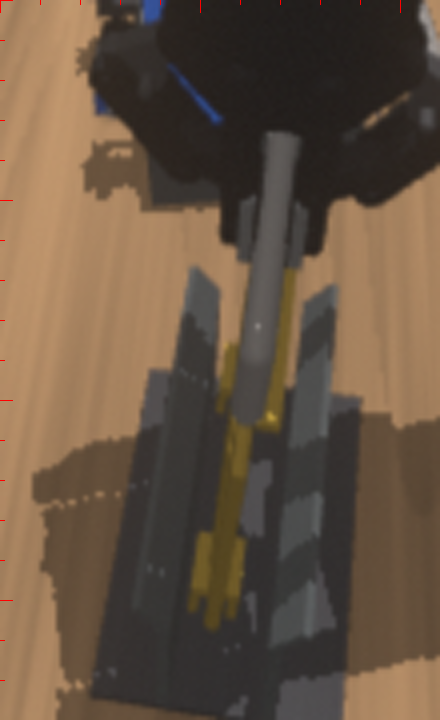

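```bash
python3 - <<'E'
from h import *
s=load("s10")
for uv in ((252,355.5),(259,355.5),(266.5,355.5)):
    p=onz(s,[uv],.056)[0]; d=p[:2]-[.4955,.2625]; th=np.radians(-3.4); print(p, "slot x",d[0]*np.cos(th)+d[1]*np.sin(th), d[1])
E
```

```text
[0.51442623 0.32026907 0.056     ] slot x 0.015466840649553984 0.05776906890783823
[0.502732   0.31921922 0.056     ] slot x 0.0038554587546405224 0.05671921626230353
[0.49019516 0.31809372 0.056     ] slot x -0.008592566793429096 0.055593717792647046
```

move_arm(motion=[[[0,0,0.3],[0.004,0.001,0],-1],[[0,0,0.4],[0,0,0],-1],[[0,0,0.4],[0,0,0],-1],[[0,0,0.4],[0,0,0],-1],[[0,0,0.2],[0,0,0],-1],[[0,0,0],[0,0,0],-1]])

```text
time_s: 14.43
position: [0.4919, 0.2625, 0.1958]
tool_rot: [[0.06, 0.998, 0.002], [0.998, -0.06, 0.007], [0.007, 0.001, -1.0]]
ft_force: [0.5, 0.8, -3.7]
grip_width: 0.0103
```

Hook centre at slot x ≈ +4 mm, clear of both walls. Lower the last 13 mm gently.

move_arm(motion=[[[0,0,0.2],[0,0,0],-1],[[0,0,0.2],[0,0,0],-1],[[0,0,0.15],[0,0,0],-1],[[0,0,0.05],[0,0,0],-1]])

```text
time_s: 14.77
position: [0.4941, 0.2641, 0.1862]
tool_rot: [[0.059, 0.998, 0.01], [0.998, -0.059, 0.011], [0.012, 0.01, -1.0]]
ft_force: [-0.2, -0.9, 1.4]
grip_width: 0.0101
```

move_arm(motion=[[[0,0,0.12],[0.004,-0.004,0],-1],[[0,0,0.05],[0,0,0],-1],[[0,0,0],[0,0,0],-1]])

```text
time_s: 15.02
position: [0.4959, 0.2647, 0.1862]
tool_rot: [[0.059, 0.998, 0.009], [0.998, -0.059, 0.005], [0.006, 0.009, -1.0]]
ft_force: [-0.7, 0.4, -2.2]
grip_width: 0.0102
```

```bash
python3 - <<'E'
from h import *
o=readout.observe(); print(o["position"],o["ft_force"],o["wrist_torque"],o["grip_width"],o["tool_rot"][:,2])
s=save("side","s11");crop(s,205,204,110,180,4,"pics/s11d.png")
E
```

```text
[0.49588091 0.26465302 0.18624999] [-0.71458758  0.37077683 -2.23081531] [-0.06976847  0.12786708  0.01444766] 0.010245722532511747 [ 0.00930307  0.00512744 -0.99994358]
```

View pics/s11d.png

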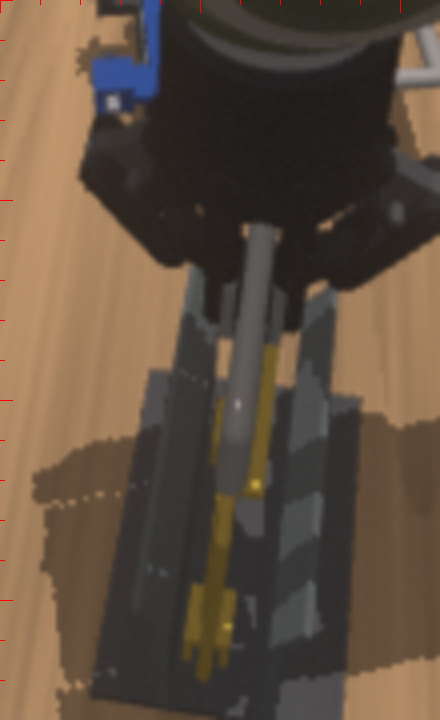

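move_arm(motion=[[[0,-0.05,0.2],[0.004,-0.002,0],-1],[[0,0,0.2],[0,0,0],-1],[[0,0,0],[0,0,0],-1]])

```text
time_s: 15.32
position: [0.4999, 0.2658, 0.187]
tool_rot: [[0.059, 0.998, 0.021], [0.998, -0.059, 0.006], [0.007, 0.021, -1.0]]
ft_force: [-1.3, 0.2, -4.0]
grip_width: 0.0098
```

```bash
python3 - <<'E'
from h import *
o=readout.observe(); print(o)
s=save("side","s12");crop(s,205,204,110,180,4,"pics/s12d.png"); cv2.imwrite("pics/s12full.png",s["img"])
t=save("top","t12");crop(t,90,140,110,100,6,"pics/t12c.png")
E
```

```text
{'time_s': 15.3167, 'q': array([1.60141616e+01, 2.48932663e+01, 7.69676307e+01, 5.61193194e-03,
       7.68914203e+01, 1.94106591e+01]), 'qvel': array([ 0.04429588, -1.05248889, -1.79497642, -0.23109153,  1.10025001,
       -0.04604276]), 'joint_efforts': array([-1.85397752e-01, -5.00793779e+01, -2.48606712e+01, -1.21930400e-01,
       -6.72640353e-01, -2.00174376e-02]), 'position': array([0.49991381, 0.26575112, 0.18695793]), 'tool_rot': array([[ 0.0591899 ,  0.99802786,  0.02090315],
       [ 0.99821985, -0.05932902,  0.00609872],
       [ 0.00732685,  0.02050495, -0.9997629 ]]), 'ft_force': array([-1.33111372,  0.19053844, -3.97283176]), 'wrist_torque': array([-0.03085757,  0.40065786,  0.01043826]), 'grip_width': 0.009806454112442629}
```

View pics/s12d.png

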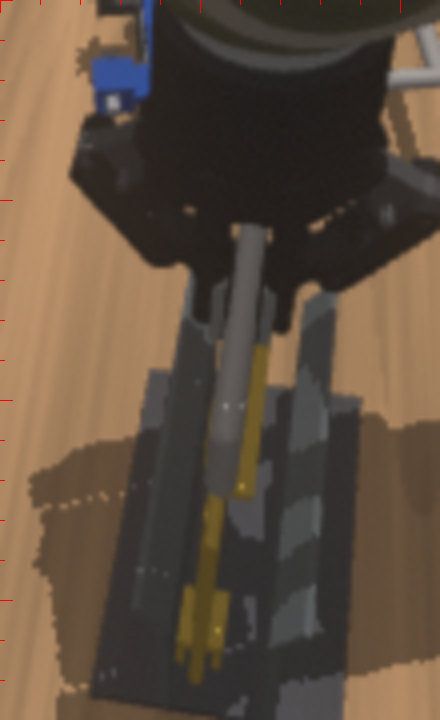

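View pics/s12full.png

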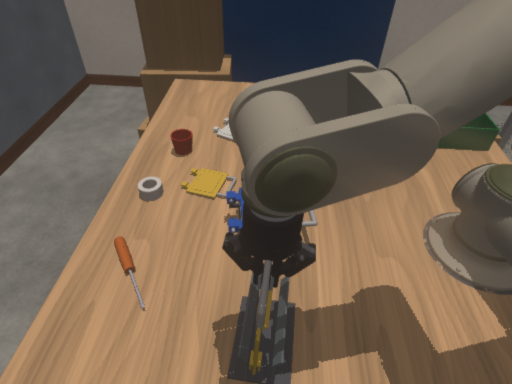

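View pics/t12c.png

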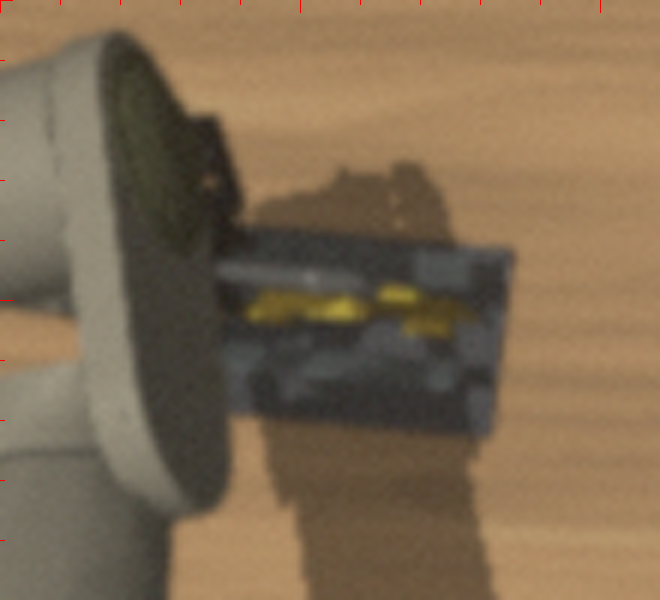

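```bash
python3 - <<'E'
from h import *
s=load("s12")
for uv in ((249.5,370),(256,371),(261,370),(254,374)):
  for z in (.006,.012):
    p=onz(s,[uv],z)[0]; d=p[:2]-[.4955,.2625]; th=np.radians(-3.4); print(p, "slot x",d[0]*np.cos(th)+d[1]*np.sin(th), d[1])
E
```

```text
[0.51780146 0.32467786 0.006     ] slot x 0.018574662900176123 0.062177855609792165
[0.5176494  0.32694468 0.012     ] slot x 0.01828843214208426 0.06444467936767612
[0.50625667 0.32532096 0.006     ] slot x 0.007012057118656021 0.06282096041614355
[0.50621165 0.32758182 0.012     ] slot x 0.006833028892842551 0.0650818216371164
[0.49759579 0.32287513 0.006     ] slot x -0.001488532262371737 0.060375130660605125
[0.49763106 0.32515867 0.012     ] slot x -0.0015887473966793245 0.06265866835678341
[0.50936607 0.33057662 0.006     ] slot x 0.009804288100316505 0.06807661502226808
[0.50929222 0.33278875 0.012     ] slot x 0.009599371745339334 0.07028874851757044
```

move_arm(motion=[[[0,0.2,0.03],[0.008,-0.002,0],-1],[[0,0.3,0.03],[0,0,0],-1],[[0,0.3,0.03],[0,0,0],-1],[[0,0.2,0.03],[0,0,0],-1],[[0,0,0],[0,0,0],-1]], squeeze=25)

```text
time_s: 15.83
position: [0.5201, 0.2658, 0.1853]
tool_rot: [[0.058, 0.998, 0.002], [0.998, -0.059, 0.005], [0.006, 0.002, -1.0]]
ft_force: [-0.7, -0.1, 1.4]
grip_width: 0.0097
```

```bash
python3 - <<'E'
from h import *
o=readout.observe(); print(o["position"],o["ft_force"],o["wrist_torque"],o["grip_width"],o["tool_rot"][:,2])
s=save("side","s13");crop(s,205,204,110,180,4,"pics/s13d.png")
E
```

```text
[0.52013437 0.26576129 0.18530429] [-0.65820987 -0.10258261  1.39820096] [-0.07745165  0.08716338 -0.03956589] 0.009702210250448609 [ 0.00220961  0.00541762 -0.99998288]
```

View pics/s13d.png

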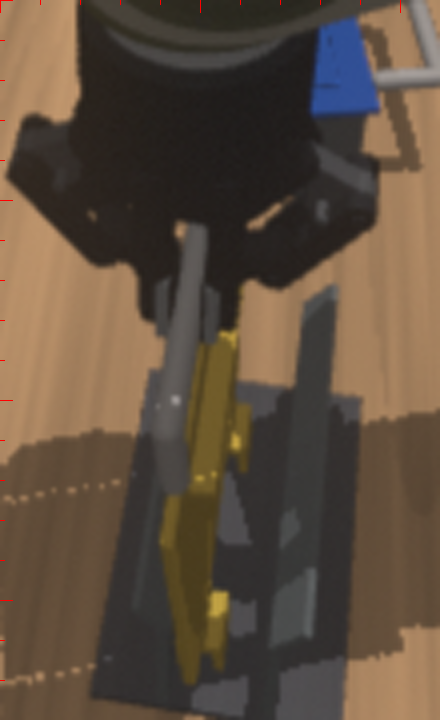

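move_arm(motion=[[[0,0.15,0.05],[0,0,0],-1],[[0,0.15,0.05],[0,0,0],-1],[[0,0,0],[0,0,0],-1]])

```text
time_s: 16.13
position: [0.5265, 0.2655, 0.1849]
tool_rot: [[0.058, 0.998, 0.005], [0.998, -0.058, 0.006], [0.006, 0.005, -1.0]]
ft_force: [-1.9, 0.6, 1.2]
grip_width: 0.0104
```

move_arm(motion=[[[0,0,0],[0,0,0],-0.6],[[0,0,0],[0,0,0],-0.5],[[0,0,0],[0,0,0],-0.3],[[0,0,0],[0,0,0],-0.2],[[0,0,0],[0,0,0],-0.2],[[0,0,0],[0,0,0],-0.2]])

```text
time_s: 16.63
position: [0.5259, 0.2654, 0.1828]
tool_rot: [[0.058, 0.998, 0.003], [0.998, -0.058, 0.005], [0.005, 0.002, -1.0]]
ft_force: [-0.1, 0.3, -0.1]
grip_width: 0.0342
```

```bash
python3 - <<'E'
from h import *
o=readout.observe(); print(o["position"],o["ft_force"],o["wrist_torque"],o["grip_width"],o["tool_rot"][:,2])
s=save("side","s14");crop(s,205,204,110,180,4,"pics/s14d.png")
E
```

```text
[0.52593072 0.26538705 0.1828079 ] [-0.13302283  0.29685461 -0.12020499] [-0.02366552 -0.00564386  0.04595254] 0.03422799825182457 [ 0.00253216  0.00498377 -0.99998437]
```

View pics/s14d.png

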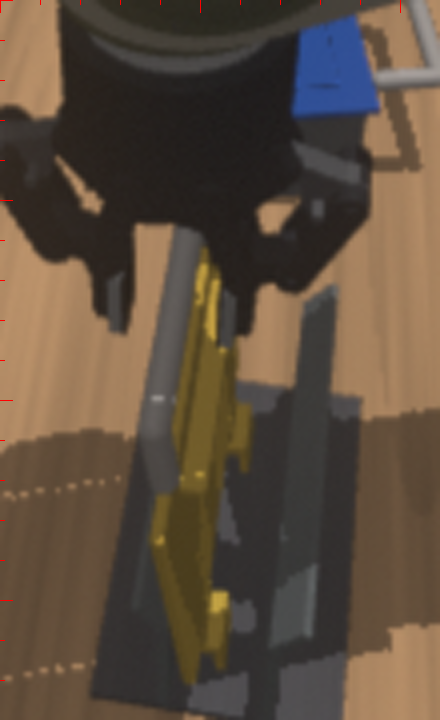

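move_arm(motion=[[[0,0,-0.2],[0,0,0],-0.2],[[0,0,-0.4],[0,0,0],-0.2],[[0,0,-0.5],[0,0,0],-0.2],[[0,0,-0.6],[0,0,0],-0.2],[[0,0,-0.8],[0,0,0],-0.2],[[0,0,-0.8],[0,0,0],-0.2],[[0,0,-0.8],[0,0,0],-0.2],[[0,0,-0.5],[0,0,0],-0.2],[[0,0,0],[0,0,0],-0.2],[[0,0,0],[0,0,0],-0.2]])

```text
time_s: 17.52
position: [0.5255, 0.2649, 0.2846]
tool_rot: [[0.058, 0.998, 0.006], [0.998, -0.058, 0.006], [0.006, 0.006, -1.0]]
ft_force: [0.3, 0.1, -1.1]
grip_width: 0.034
```

```bash
python3 - <<'E'
from h import *
o=readout.observe(); print(o["position"],o["ft_force"],o["grip_width"])
s=save("side","s15");crop(s,205,204,110,180,4,"pics/s15d.png")
t=save("top","t15")
E
```

```text
[0.52549197 0.26491133 0.28464873] [ 0.27189123  0.05444847 -1.12486349] 0.03398777920330998
```

View pics/s15d.png

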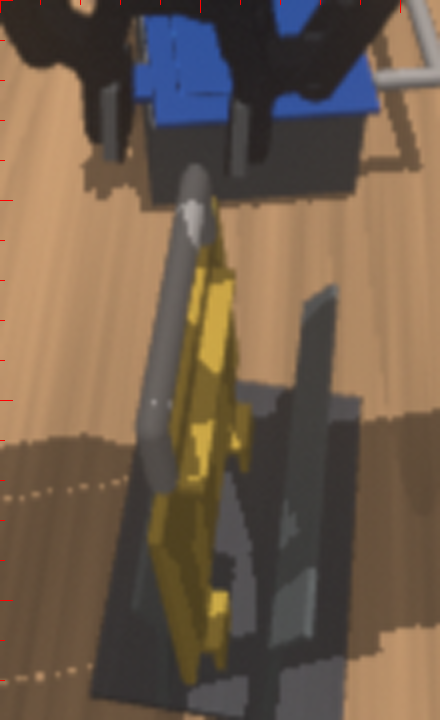

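View pics/t15.png

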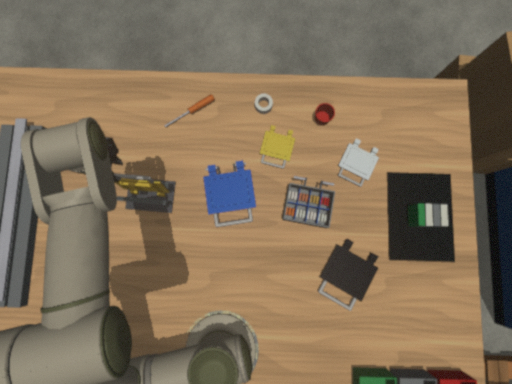

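The lid stands in the rack, leaning lightly on the far wall. The gripper is clear of it and the blue lid is still closed. Handing in.

```bash
python3 -c "
from rig import job; print(job.close_job())"
```

```text
the job is handed in; nothing more can be done
None
```

The yellow lid is standing in the rack slot, hinge side down, and released. I swung it up by its bow handle to about 90° from closed. I then lifted it straight up off the hinge pins, carried it over the blue case and lowered it into the slot at about 15 s.

**Last checks (17.5 s on the clock):**
- **Resting place:** the lid's hooks are on the slot floor. I tilted it gently onto the far wall before opening the fingers, so it leans by roughly 7° rather than standing dead upright.
- **Release:** the lid did not visibly move when I let go or raised the gripper. The gripper is about 10 cm above its release height, clear of the lid in the picture.
- **Blue case:** its lid is still closed, and nothing else in the pictures has moved.
- **Forces:** the highest wrist force I read was about 7 N.

**What disagreed:** during the final lowering, the wrist force wavered between about −4 and +1.4 N and the tool drifted a few mm sideways. The force reading therefore didn't show clearly when the lid touched the floor. I confirmed that from the side picture instead, where the hook ends lined up with the floor height to within a few mm.

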